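Set the trimming wheel's speed and start it

ROBOT

A 6-joint arm with a two-finger parallel gripper is mounted at the origin on the work surface. World frame = base frame: x ahead of the robot, y to its left, z up, the work surface at z = 0. Lengths are in m, angles in rad, forces in N, time in s.
With the tool pointing down it reaches from about 0.4 to 0.925 m from the base axis. Payload 12.5 kg.
Tool frame: the origin (TCP) lies between the finger pads; the fingertips stand 14 mm ahead of it and the grasp point (between the pads) lies 5 mm behind it (bot.nose_length is the distance from the TCP to the fingertips, in m); z points along the fingers, y is the line along which they close (so a half turn about z gives the same grasp; the last joint's range is limited). The gripper opens to 95 mm and grips with 3 to 60 N. Pads are 20 mm wide; open, the fingers measure 119 mm over their backs; the gripper's body (75 mm by 180 mm) begins 59 mm behind the grasp point.
Start: joints at [1.159, 0.491, 1.559, -0, 1.092, -0.106], TCP at [0.188, 0.596, 0.229] pointing down, gripper open.
Joint ranges: [-3.1, 3.1], [-0.84, 2.19], [0.05, 2.79], [-1.13, 4.28], [0.06, 2.93], [-2.69, 2.69]. Speed limits (rad/s): [2.22, 2.22, 2.79, 3.14, 3.14, 3.14].

INTERFACE

Orientations are given as a rotation vector (axis times angle).
In Python, from bench import readout, snapshot, get_calibration, bot gives the robot as it stands.
- The arm moves only by the tool apply_moves, never from a script. Its arguments are lists of equal length, an entry for each row: "linear": the shift along the tool's x, y, z scaled (see below), a list of three; "twist": the turn, a rotation vector about the tool's x, y, z scaled (see below), a list of three; "fingers": the gripper's target within -1 to 1 (shut at 1, half-way at 0, fully open at -1). A call has 1 to 5 rows; each row is the pose to reach, as a shift and turn from the pose commanded when the call began, along the tool's axes at that moment; what a row does not reach only later rows make up. The controller multiplies each number of a shift by 0.3 m and each number of a turn by pi/4 rad. A row lasts 1/12 s, in which the tool goes at most 41.7 mm and 7.16 degrees, less where a joint would pass 70% of its speed; a pose out of reach is approached as far as the arm can. A call with a number of a shift or a turn outside -1 to 1 is refused whole. A call with a gripper value outside its range is refused whole. The fingers move at their own pace and stop on an object; "force" is the grip in N (left out, the last holds). Time passes only in rows, so rows that repeat a pose let the fingers close. It gives the time, the measured TCP pose, the force, the opening and the grip force at its end, in the units of the state.
- readout.sense(): the state, without advancing time (a new reading comes with each control period).
- snapshot(name): name is "side" or "top" or "wrist"; returns (picture, depth): 400x640x3 uint8, blue, green, red; 400x640 float32, m along the optical axis (not along the pixel's ray), 0 where there is no reading.
- get_calibration(name): a dict with "fx", "fy", "cx", "cy" (pixels), "camera_from_world" (4x4, takes a point from world to camera coordinates); the wrist camera has in their place "hand_eye" (4x4, takes a point from camera to tool coordinates, whose origin is the TCP and whose axes are the flange's). Camera axes: x right, y down, z forward; pixel columns grow to the right and rows downward; lengths in m; the calibration is good to about 2 mm. A picture is of the moment at which its call begins: read the wrist's pose just before it. get_calibration takes no time and is no camera call.
- bot.finish_job(): hands the job in; it is judged then, once.
The state is a dict: "time_s": time; "q": joint angles; "joint_velocities": joint speeds; "effort": joint torques, N m; "tool_pos": TCP position; "tcp_rot": TCP orientation; "force": force on the tool from outside, world axes, zero at the start; "torque": the same for the moment, N m; "finger_gap": finger opening in m; "grasp_force": force on a finger pad.
Only numpy, scipy, OpenCV 4.12 (cv2) and the standard library are available. Lean on these libraries where they do the work, as an engineer would, in place of code of your own. Each camera call takes 0.05 s, during which the arm holds its last target. There are 200 camera calls.

TASK

Push the red-and-white pointer of the pottery wheel's speed selector round with a fingertip, click by click, until it rests in the click at the big yellow dot; then press the green start button right down, let it come up again, and end clear of everything. Only push the pointer from one side, never grip it, and do not press start before the speed is set. Leave the bowl, the jar and the scraper where they are.

Things in the scene. Friction and masses are not known exactly. Their poses are not given: they have to be found in the camera images.
- console: Speed controller: fixed grey box 165 (its x) by 300 (its y) by 55 mm high. Origin at the centre of its underside, z up; at yaw 0 its x points away from the robot. On its flat top (55 mm up): the selector, axis at (-12, -55) mm in this frame, on a flat black scale of 88 mm radius, and the start button at (-12, 105) mm.
- selector (a joint): Selector angle, rad, growing CLOCKWISE from above. 8 clicks (detents) at 0, 0.524, 1.047 .. 3.665 (every 30 degrees), end stops just outside. At angle q the pointer points at 1.833 - q, counter-clockwise from console +x. Starts in one of the first three clicks, anticlockwise of the yellow dot. Pushed past half-way between clicks (about 2 N at the fin) it snaps into the next and stays.
- selector_fin (a point): Centre of the pointer fin, 42 mm out from the selector's axis, 26 mm above the console's top. x points outwards along the pointer, z up. The fin's white core, 10 mm thick, runs from the axis to 60 mm out; with its red cheeks it is 16 mm thick; its top is 41 mm above the console's top. Below it a black disc of 36 mm radius (top 12 mm above the console's); on the axis a hub of 13 mm radius, 38 mm high.
- selector_aim (a point): The point on the scale at which the pointer aims: 72 mm out from the selector's axis, straight ahead of the pointer's end, at the radius of the dots. In the right click it lies over the yellow dot's centre.
- cheek_ccw: Red cheek on the fin's anticlockwise side, from 17 to 55 mm out from the axis and 13 to 37 mm above the console's top: push on this one to turn the selector clockwise. Origin on the selector's axis at the console's top; x outwards along the pointer, z up.
- cheek_cw: The same red cheek on the fin's clockwise side. Forces on both cheeks at once count as gripping the pointer.
- mark_yellow: The yellow dot, 17 mm wide and flat, on the scale 72 mm from the selector's axis, at the speed that is wanted: one of the fourth to seventh clicks (selector at 1.571, 2.094, 2.618 or 3.142 rad). The other clicks have small white dots, 8 mm wide. Origin at its centre on the console's top.
- start (a joint): Travel of the green start button, m: 0 up, 0.006 fully down (about 5 N), springs back. Counts as pressed beyond 0.0045.
- start_top (a point): Centre of the top face of the green button (30 mm wide, in a black collar 46 mm wide), 77 mm above the bench when up; pressed downwards.
- bowl: Loose white bowl, 110 mm wide at the rim, 50 mm high, on the bench to the right of the console. Origin under its centre. Leave alone.
- slip_jar: Loose terracotta-coloured jar with white lid, 60 mm wide, 85 mm high, on the bench to the left of the console. Origin under its centre. Leave alone.
- scraper: Loose steel scraper with a wooden handle, 160 mm long, lying flat on the bench beyond the console. Leave alone.

How it is judged:
By the outcome, as a careful person would: the job done as asked, in the order asked, and still so for the second after the job is handed in, with the robot touching nothing.
It also fails if it takes over 53 s, if anything falls off the work surface, if the arm or the gripper's body presses on something with over 40 N, if the wrist force passes 120 N, or if a joint passes its speed limit or range.

## Working session

There is one attempt and no reset: what is moved stays moved. The work goes in short steps, Python scripts to look and compute and a tool call to move; the robot and the scene stay as the last step left them, time stands still between calls to the robot, and variables do not carry over. Pictures are saved under pics/ and viewed, at most 10 in all, crops included, and the job is handed in when it is done.

Besides the shell and the picture viewer there is one more tool, called after ">>>" by a JSON object that holds its "api" and its "payload". apply_moves: Moves the arm, as the interface text tells. Shifts and turns lie within -1 to 1; 1 stands for 0.3 m of shift or pi/4 rad of turn. Its arguments: {"type":"object","properties":{"linear":{"type":"array","items":{"type":"array","items":{"type":"number"}}},"twist":{"type":"array","items":{"type":"array","items":{"type":"number"}}},"fingers":{"type":"array","items":{"type":"number"}},"force":{"type":"number"}},"required":["linear","twist","fingers"]}

```bash
mkdir -p pics; python3 - <<'E'
from bench import readout,snapshot,get_calibration,bot
import cv2,numpy as np
s=readout.sense();print(s['time_s'],s['tool_pos'],s['tcp_rot'],s['finger_gap'],bot.nose_length)
for n in['top','side']:
    p,d=snapshot(n);cv2.imwrite(f'pics/{n}0.png',p);np.save(f'pics/{n}0.npy',d)
    c=get_calibration(n);print(n,c)
E
```

```text
0.0 [0.18804673 0.59579174 0.22804568] [-4.78423549e-01 -3.10467975e+00  1.76918285e-03] 0.0951255813405592 0.014
top {'fx': 498.143447234413, 'fy': 498.143447234413, 'cx': 319.60390160126053, 'cy': 206.86802873421132, 'camera_from_world': array([[ 0.01892498, -0.99977457,  0.00962585,  0.01330826],
       [-0.99702484, -0.0195907 , -0.07454984,  0.61984046],
       [ 0.07472161, -0.00818636, -0.99717083,  1.13644141],
       [ 0.        ,  0.        ,  0.        ,  1.        ]])}
side {'fx': 379.3502061064723, 'fy': 379.3502061064723, 'cx': 327.45947180058926, 'cy': 200.47532107721383, 'camera_from_world': array([[ 0.90083754, -0.43408006,  0.00813801, -0.55993108],
       [-0.33058181, -0.6979596 , -0.63527006,  0.25473888],
       [ 0.28143807,  0.56958484, -0.77224719,  0.60047504],
       [ 0.        ,  0.        ,  0.        ,  1.        ]])}
```

View pics/top0.png

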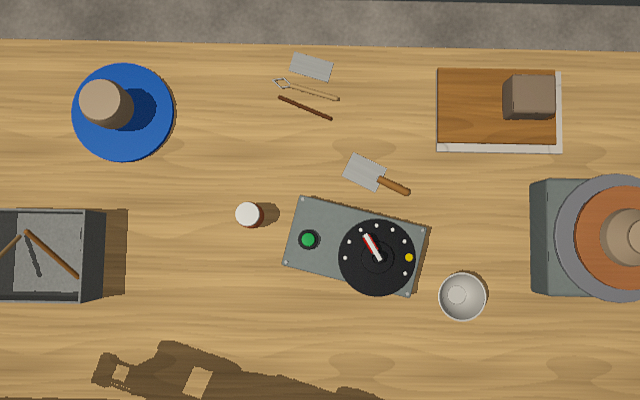

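The top view shows the console centred near (357,246), the green button at (308,240), the yellow dot at (409,257), and the pointer pointing up-left around (372,246). The jar is at (248,214), the bowl at (462,296) and the scraper at (375,175).

```bash
cat > h.py <<'E'
import cv2,numpy as np
from bench import get_calibration
def ray(uv,z,name='top',T=None):
    c=get_calibration(name); M=np.linalg.inv(c['camera_from_world']) if T is None else T
    d=M[:3,:3]@np.array([(uv[0]-c['cx'])/c['fx'],(uv[1]-c['cy'])/c['fy'],1]);o=M[:3,3]
    return o+d*(z-o[2])/d[2]
def blobs(p,f,roi):
    b,g,r=[p[...,i].astype(int) for i in range(3)]
    m=f(b,g,r).astype(np.uint8); k=np.zeros_like(m);x0,y0,x1,y1=roi;k[y0:y1,x0:x1]=1
    n,l,s,c=cv2.connectedComponentsWithStats(m*k)
    return [(s[i,4],c[i]) for i in range(1,n) if s[i,4]>3],m*k
G=lambda b,g,r:(g>1.5*r)&(g>1.3*b)&(g>50)
Y=lambda b,g,r:(r>130)&(g>100)&(b<80)
R=lambda b,g,r:(r>110)&(g<80)&(b<80)
W=lambda b,g,r:(r>140)&(g>140)&(b>140)
E
python3 - <<'E'
from h import *
p=cv2.imread('pics/top0.png')
g,_=blobs(p,G,(285,220,330,260));y,_=blobs(p,Y,(395,240,422,272))
r,rm=blobs(p,R,(335,215,415,298));w,_=blobs(p,W,(335,215,415,298))
print(g,y,r,w)
B=ray(max(g,key=lambda t:t[0])[1],.077)[:2];D=ray(max(y,key=lambda t:t[0])[1],.055)[:2]
dots=np.array([ray(c,.055)[:2] for a,c in w if a<60]+[D])
# circle fit of dots
A=np.c_[2*dots,np.ones(len(dots))];s=np.linalg.lstsq(A,(dots**2).sum(1),rcond=None)[0]
C=s[:2];print('button',B,'yellow',D,'axis',C,'rad',np.sqrt(s[2]+C@C),'B-C',np.linalg.norm(B-C))
v=B-C;yaw=np.arctan2(-v[0],v[1]);print('yaw',yaw)
ang=lambda P:(1.833-(np.arctan2(P[1]-C[1],P[0]-C[0])-yaw)+np.pi)%(2*np.pi)-np.pi
print('yellow q',ang(D)%(2*np.pi))
ys,xs=np.nonzero(rm);P=np.array([ray(u,.092)[:2] for u in zip(xs,ys)])
print('pointer red mean',P.mean(0),'q',ang(P.mean(0)))
for dd in dots: print(ang(dd)%(2*np.pi)/.5236)
for n,u in dict(jar=(248,214),bowl=(462,296)).items(): print(n,ray(u,.07)[:2])
E
```

```text
[(np.int32(153), array([307.67320261, 239.22875817]))] [(np.int32(52), array([408.55769231, 256.78846154]))] [(np.int32(25), array([372.8 , 241.28])), (np.int32(32), array([367.25   , 245.03125]))] [(np.int32(10), array([376. , 225.2])), (np.int32(11), array([360.09090909, 229.36363636])), (np.int32(10), array([392. , 229.2])), (np.int32(139), array([372.15827338, 246.76978417])), (np.int32(10), array([404. , 240.8])), (np.int32(10), array([348.8, 241.5])), (np.int32(12), array([344.5, 257.5])), (np.int32(11), array([404.54545455, 272.81818182])), (np.int32(10), array([406.8, 293.5]))]
button [0.54327506 0.05068385] yellow [ 0.50837385 -0.17676434] axis [ 0.49294453 -0.10594629] rad 0.08025662008740579 B-C 0.16451796938562385
yaw -0.31091224632801356
yellow q 2.87836370887557
pointer red mean [ 0.53667128 -0.08479661] q 1.0715826102087238
2.8337334408083783
1.9889313041078236
3.682537190354283
4.564015227870143
1.1173974119199257
0.19485608468292784
6.518484190413265
7.3940318795952145
5.497256892428514
jar [0.59688872 0.18483368]
bowl [ 0.42466132 -0.29270542]
```

```bash
python3 - <<'E'
from h import *
p=cv2.imread('pics/top0.png')
w,_=blobs(p,W,(335,215,415,285));y,_=blobs(p,Y,(395,240,422,272))
B=ray((307.67,239.23),.077)[:2];D=ray(y[0][1],.055)[:2]
dots=np.array([ray(c,.055)[:2] for a,c in w if a<60]+[D])
s=np.linalg.lstsq(np.c_[2*dots,np.ones(len(dots))],(dots**2).sum(1),rcond=None)[0]
C=s[:2];v=B-C;yaw=np.arctan2(-v[0],v[1])
print(C,np.sqrt(s[2]+C@C),np.linalg.norm(v),yaw)
ang=lambda P:(1.833-(np.arctan2(P[1]-C[1],P[0]-C[0])-yaw))%(2*np.pi)
print([round(ang(d)/.5236,2) for d in dots],ang(D),ang(np.array([ray(u,.092)[:2] for u in [(372.8,241.28),(367.25,245.03)]]).mean(0))/.5236)
from bench import readout
from scipy.spatial.transform import Rotation as Ro
print(Ro.from_rotvec(readout.sense()['tcp_rot']).as_matrix().round(3))
for q in [1.047,1.571,2.094,2.618,3.142]:
    t=1.833-q+yaw;u=np.array([np.cos(t),np.sin(t)]);n=np.array([-u[1],u[0]]);print(q,'fin@45',C+.045*u,'ccw n',n,'world ang',t)
print(get_calibration('wrist'))
E
```

```text
[ 0.50641027 -0.10476667] 0.07194112482155515 0.15976809909848586 -0.23281900684479687
[np.float64(3.0), np.float64(2.0), np.float64(4.0), np.float64(5.01), np.float64(0.99), np.float64(11.99), np.float64(7.0), np.float64(6.0)] 3.1437112736969652 1.9894047395431174
[[-0.954  0.301 -0.   ]
 [ 0.301  0.954 -0.001]
 [ 0.    -0.001 -1.   ]]
1.047 fin@45 [ 0.54469886 -0.08112383] ccw n [-0.52539645  0.85085755] world ang 0.5531809931552032
1.571 fin@45 [ 0.55139111 -0.10345371] ccw n [-0.02917685  0.99957427] world ang 0.029180993155203144
2.094 fin@45 [ 0.54603408 -0.12609631] ccw n [0.47399208 0.88052911] world ang -0.49381900684479674
2.618 fin@45 [ 0.53004531 -0.14306007] ccw n [0.85096454 0.52522315] world ang -1.0178190068447968
3.142 fin@45 [ 0.50771407 -0.14974778] ccw n [0.99958019 0.02897326] world ang -1.5418190068447968
{'fx': 332.22769912840835, 'fy': 332.22769912840835, 'cx': 316.27778669215866, 'cy': 203.25060707278706, 'hand_eye': array([[ 1.11591355e-03, -9.57792344e-01, -2.87458833e-01,
         8.09990829e-02],
       [ 9.99999107e-01,  1.28038757e-03, -3.84169313e-04,
        -7.09914056e-04],
       [ 7.36013143e-04, -2.87458148e-01,  9.57792917e-01,
        -1.56815328e-01],
       [ 0.00000000e+00,  0.00000000e+00,  0.00000000e+00,
         1.00000000e+00]])}
```

The calibrated fit agrees with the given sizes: scale radius 71.9 mm, axis-to-button 159.8 mm, dots at whole clicks. The pointer is in click 2 and the yellow dot is click 6 (3.142). I'm moving across at height with the gripper shutting.

>>> {"api": "apply_moves", "payload": {"linear": [[-0.43, -0.43, 0], [-0.43, -0.43, 0], [-0.43, -0.43, 0], [-0.43, -0.43, 0], [-0.43, -0.43, 0]], "twist": [[0, 0, 0], [0, 0, 0], [0, 0, 0], [0, 0, 0], [0, 0, 0]], "fingers": [1, 1, 1, 1, 1], "force": 20}}

```text
time_s: 0.52
tool_pos: [0.2733, 0.4305, 0.2285]
tcp_rot: [-0.481, -3.104, 0.002]
force: [-0.1, 0.9, 0.5]
finger_gap: 0.0673
grasp_force: 0.0
```

>>> {"api": "apply_moves", "payload": {"linear": [[-0.43, -0.43, 0], [-0.43, -0.43, 0], [-0.43, -0.43, 0], [-0.43, -0.43, 0], [-0.43, -0.43, 0]], "twist": [[0, 0, 0], [0, 0, 0], [0, 0, 0], [0, 0, 0], [0, 0, 0]], "fingers": [1, 1, 1, 1, 1]}}

```text
time_s: 0.93
tool_pos: [0.3576, 0.269, 0.2286]
tcp_rot: [-0.481, -3.105, 0.001]
force: [0.5, 0.9, 0.4]
finger_gap: 0.0337
grasp_force: 0.0
```

>>> {"api": "apply_moves", "payload": {"linear": [[-0.43, -0.43, 0], [-0.43, -0.43, 0], [-0.43, -0.43, 0], [-0.43, -0.43, 0], [-0.43, -0.43, 0]], "twist": [[0, 0, 0], [0, 0, 0], [0, 0, 0], [0, 0, 0], [0, 0, 0]], "fingers": [1, 1, 1, 1, 1]}}

```text
time_s: 1.35
tool_pos: [0.4423, 0.1069, 0.2286]
tcp_rot: [0.482, 3.104, -0.001]
force: [-1.2, 0.4, 0.2]
finger_gap: 0.0021
grasp_force: 0.0
```

```bash
cat > go.py <<'E'
import sys,numpy as np
from bench import readout
from scipy.spatial.transform import Rotation as Ro
C=np.array([.5064,-.1048]);yaw=-.2328
def pose(q,gap,z,rad=.041):
    t=1.833-q+yaw;u=np.array([np.cos(t),np.sin(t),0]);n=np.array([-u[1],u[0],0])
    return np.r_[C,z]+rad*u+(.018+gap)*n, np.c_[n,u,[0,0,-1]]
def num(P,R,p,R0):
    return (R0.T@(P-p)/.3).round(3),(Ro.from_matrix(R0.T@R).as_rotvec()/(np.pi/4)).round(3)
def now():
    s=readout.sense();return s['tool_pos'],Ro.from_rotvec(s['tcp_rot']).as_matrix()
E
python3 -c "
from go import *
p,R0=now()
for z in(.2,.13,.09):print(*num(*pose(1.047,.012,z),p,R0))"
```

```text
[-0.431 -0.439  0.096] [0.    0.001 0.903]
[-0.43  -0.439  0.329] [0.    0.001 0.903]
[-0.43  -0.439  0.462] [0.    0.001 0.903]
```

>>> {"api": "apply_moves", "payload": {"linear": [[-0.43, -0.44, 0.1], [-0.43, -0.44, 0.1], [-0.43, -0.44, 0.1], [-0.43, -0.44, 0.1], [-0.43, -0.44, 0.1]], "twist": [[0, 0, 0.9], [0, 0, 0.9], [0, 0, 0.9], [0, 0, 0.9], [0, 0, 0.9]], "fingers": [1, 1, 1, 1, 1]}}

```text
time_s: 1.77
tool_pos: [0.5252, -0.0579, 0.1976]
tcp_rot: [-1.421, -2.802, 0.001]
force: [-0.3, -0.1, 0.1]
finger_gap: 0.0003
grasp_force: 0.0
```

```bash
python3 -c "
from go import *
p,R0=now();print(p)
for z in(.13,.09):print(*num(*pose(1.047,.012,z),p,R0))"
```

```text
[ 0.52523087 -0.05791575  0.19761158]
[-0.     0.001  0.225] [-0.   0.   0.1]
[-0.     0.001  0.359] [-0.   0.   0.1]
```

>>> {"api": "apply_moves", "payload": {"linear": [[0, 0, 0.12], [0, 0, 0.22], [0, 0, 0.22], [0, 0, 0.22]], "twist": [[0, 0, 0.1], [0, 0, 0.1], [0, 0, 0.1], [0, 0, 0.1]], "fingers": [1, 1, 1, 1]}}

```text
time_s: 2.1
tool_pos: [0.5234, -0.0542, 0.132]
tcp_rot: [-1.517, -2.748, 0.001]
force: [0.2, -0.9, 0.2]
finger_gap: 0.0009
grasp_force: 0.0
```

```bash
python3 -c "
from go import *
import cv2
from bench import snapshot
p,R0=now();print(p)
for n in('side','wrist'):
  a,_=snapshot(n);cv2.imwrite(f'pics/{n}1.png',a)
s=cv2.imread('pics/side1.png')[100:300,180:460];w=cv2.imread('pics/wrist1.png')
cv2.imwrite('pics/mix1.png',np.vstack([cv2.resize(s,(420,300)),cv2.resize(w,(420,263))]))
print(*num(*pose(1.047,.012,.09),p,R0))"
```

```text
[ 0.52341165 -0.05415695  0.13199849]
[-0.014 -0.     0.14 ] [-0.003 -0.003  0.011]
```

View pics/mix1.png

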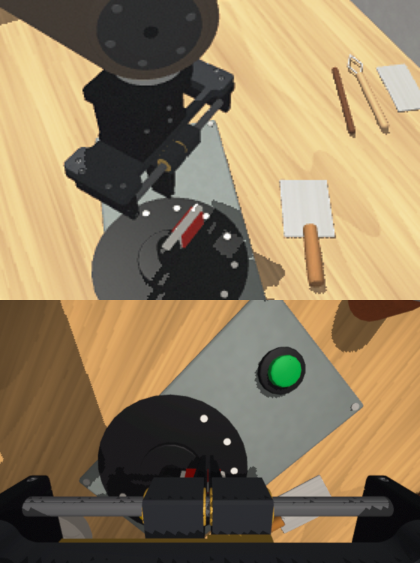

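The side view (upper half) shows the shut fingertips hanging clear on the anticlockwise side of the pointer fin (around 185,230). The wrist view shows the same, with the button clear. I'll go down.

>>> {"api": "apply_moves", "payload": {"linear": [[-0.01, 0, 0.07], [-0.01, 0, 0.14], [-0.01, 0, 0.14]], "twist": [[0, 0, 0], [0, 0, 0], [0, 0, 0]], "fingers": [1, 1, 1]}}

```text
time_s: 2.45
tool_pos: [0.5251, -0.0564, 0.0898]
tcp_rot: [-1.517, -2.749, 0.0]
force: [-0.7, -0.1, -0.9]
finger_gap: 0.0003
grasp_force: 0.0
```

```bash
python3 -c "
from go import *
p,R0=now();print(p)
for q in(1.047,1.15,1.26,1.38):print(*num(*pose(q,0,.09),p,R0))"
```

```text
[ 0.52511978 -0.05641994  0.0898373 ]
[-0.044 -0.002 -0.001] [-0.001 -0.001  0.012]
[-0.059  0.004 -0.001] [-0.001 -0.001  0.143]
[-0.075  0.008 -0.001] [-0.001 -0.001  0.283]
[-0.092  0.01  -0.001] [-0.001 -0.001  0.436]
```

>>> {"api": "apply_moves", "payload": {"linear": [[-0.03, 0, 0], [-0.045, 0, 0], [-0.06, 0.004, 0], [-0.075, 0.008, 0], [-0.09, 0.01, 0]], "twist": [[0, 0, 0], [0, 0, 0.01], [0, 0, 0.14], [0, 0, 0.28], [0, 0, 0.42]], "fingers": [1, 1, 1, 1, 1]}}

```text
time_s: 2.87
tool_pos: [0.5438, -0.0787, 0.0925]
tcp_rot: [1.955, 2.456, 0.002]
force: [-0.0, 0.1, 0.4]
finger_gap: 0.0003
grasp_force: 0.0
```

```bash
cat > st.py <<'E'
from go import *
import cv2,h
from bench import snapshot
p,R0=now();print(p)
a,_=snapshot('top');cv2.imwrite(f'pics/t{sys.argv[1]}.png',a)
for n,f in(('R',h.R),('W',h.W)):
    for A,c in h.blobs(a,f,(335,215,415,285))[0]:
        if A>14:
            P=h.ray(c,.092)[:2]-C;print(n,A,c.round(0),'q',(1.833+yaw-np.arctan2(P[1],P[0])).round(2),'r',np.hypot(*P).round(3))
for q in map(float,sys.argv[2:]):print(q,*num(*pose(q,0,.09),p,R0))
E
python3 st.py 1 1.5 1.6 1.7 1.8 1.9
```

```text
[ 0.54375125 -0.0787291   0.09249754]
W 17 [337. 259.] q -0.02 r 0.091
1.5 [-0.014  0.002  0.008] [0.003 0.001 0.16 ]
1.6 [-0.029  0.006  0.008] [0.003 0.001 0.287]
1.7 [-0.044  0.008  0.008] [0.004 0.001 0.415]
1.8 [-0.059  0.008  0.008] [0.004 0.001 0.542]
1.9 [-0.073  0.007  0.008] [0.004 0.001 0.669]
```

>>> {"api": "apply_moves", "payload": {"linear": [[-0.014, 0.002, 0.005], [-0.029, 0.005, 0.005], [-0.044, 0.008, 0.005], [-0.059, 0.008, 0.005], [-0.073, 0.007, 0.005]], "twist": [[0, 0, 0.15], [0, 0, 0.28], [0, 0, 0.41], [0, 0, 0.54], [0, 0, 0.67]], "fingers": [1, 1, 1, 1, 1]}}

```text
time_s: 3.33
tool_pos: [0.5503, -0.0994, 0.0906]
tcp_rot: [2.524, 1.867, 0.002]
force: [0.6, -0.2, -0.7]
finger_gap: 0.0006
grasp_force: 0.0
```

```bash
python3 - <<'E'
from go import *
import cv2
from bench import snapshot
p,R0=now()
s,_=snapshot('side');w,_=snapshot('wrist');t,_=snapshot('top')
cv2.imwrite('pics/mix2.png',np.vstack([np.hstack([cv2.resize(s[100:300,180:460],(400,290)),cv2.resize(t[170:320,260:460],(387,290))]),np.hstack([cv2.resize(w,(464,290)),np.zeros((290,323,3),np.uint8)])]))
for q in (2.0,2.1,2.2,2.3,2.42):print(q,*num(*pose(q,0,.09),p,R0))
E
```

```text
2.0 [-0.014  0.007  0.002] [ 0.003 -0.     0.131]
2.1 [-0.029  0.011  0.002] [ 0.003 -0.     0.258]
2.2 [-0.043  0.013  0.002] [ 0.003 -0.001  0.385]
2.3 [-0.058  0.014  0.002] [ 0.003 -0.001  0.513]
2.42 [-0.076  0.014  0.002] [ 0.003 -0.001  0.666]
```

View pics/mix2.png

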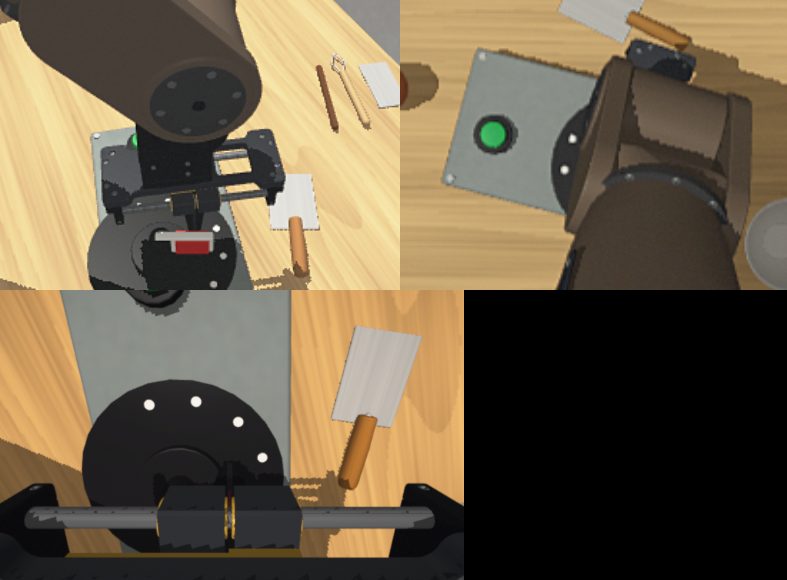

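The side view (top left) shows the pointer moved clockwise, with its tip at about (213,240) ahead of the fingers, and nothing else disturbed. Next click.

>>> {"api": "apply_moves", "payload": {"linear": [[-0.014, 0.007, 0.002], [-0.029, 0.011, 0.002], [-0.043, 0.013, 0.002], [-0.058, 0.014, 0.002], [-0.076, 0.014, 0.002]], "twist": [[0, 0, 0.13], [0, 0, 0.26], [0, 0, 0.39], [0, 0, 0.51], [0, 0, 0.67]], "fingers": [1, 1, 1, 1, 1]}}

```text
time_s: 3.9
tool_pos: [0.5472, -0.1218, 0.0892]
tcp_rot: [2.922, 1.153, 0.001]
force: [-0.2, 1.0, -0.5]
finger_gap: 0.0001
grasp_force: 0.0
```

```bash
cat > sd.py <<'E'
from go import *
import cv2,h
from bench import snapshot
p,R0=now();print(p)
s,_=snapshot('side');cv2.imwrite(f'pics/s{sys.argv[1]}.png',s)
# white core top: strip at z=.096
b,m=h.blobs(s,h.W,(230,230,345,330))
for A,c in b:
    if A>4:
        l=h.ray(c,.096,'side')[:2]-C;d=h.ray(c,.055,'side')[:2]-C
        f=lambda P:((1.833+yaw-np.arctan2(P[1],P[0]))%6.283).round(2)
        print(A,c.round(0),'fin q',f(l),np.hypot(*l).round(3),'dot q',f(d),np.hypot(*d).round(3))
for q in map(float,sys.argv[2:]):print(q,*num(*pose(q,0,.09),p,R0))
E
python3 sd.py 3 2.5 2.6 2.7 2.8 2.87 2.94 3.0
```

```text
[ 0.54722514 -0.12180887  0.08922152]
1168 [241. 261.] fin q 5.22 0.081 dot q 5.47 0.095
29 [274. 233.] fin q 6.25 0.066 dot q 0.05 0.094
53 [341. 238.] fin q 1.52 0.093 dot q 1.32 0.111
8 [276. 242.] fin q 6.12 0.047 dot q 6.27 0.073
18 [342. 256.] fin q 1.89 0.082 dot q 1.62 0.092
264 [309. 272.] fin q 2.58 0.032 dot q 1.82 0.027
11 [336. 276.] fin q 2.37 0.074 dot q 2.07 0.072
188 [234. 302.] fin q 4.5 0.107 dot q 4.7 0.105
14 [329. 296.] fin q 2.81 0.083 dot q 2.6 0.071
15 [288. 315.] fin q 3.61 0.088 dot q 3.67 0.071
2.5 [-0.012  0.007 -0.003] [ 0.001 -0.001  0.103]
2.6 [-0.026  0.011 -0.003] [ 0.001 -0.001  0.23 ]
2.7 [-0.041  0.014 -0.003] [ 0.001 -0.001  0.358]
2.8 [-0.056  0.015 -0.003] [ 0.001 -0.001  0.485]
2.87 [-0.066  0.015 -0.003] [ 0.001 -0.001  0.574]
2.94 [-0.077  0.014 -0.003] [ 0.001 -0.001  0.663]
3.0 [-0.086  0.013 -0.003] [ 0.001 -0.001  0.74 ]
```

The side measurement puts the fin at q≈2.58, in the fifth click. One more click to go.

>>> {"api": "apply_moves", "payload": {"linear": [[-0.013, 0.007, 0], [-0.027, 0.011, 0], [-0.042, 0.014, 0], [-0.06, 0.015, 0], [-0.078, 0.014, 0]], "twist": [[0, 0, 0.1], [0, 0, 0.23], [0, 0, 0.36], [0, 0, 0.51], [0, 0, 0.67]], "fingers": [1, 1, 1, 1, 1]}}

```text
time_s: 4.37
tool_pos: [0.5329, -0.1409, 0.089]
tcp_rot: [3.121, 0.356, 0.001]
force: [-0.3, 0.3, 0.5]
finger_gap: 0.0004
grasp_force: 0.0
```

```bash
python3 sd.py 4 2.94 3.0
```

```text
[ 0.53289792 -0.14086762  0.089046  ]
1667 [242. 268.] fin q 5.05 0.078 dot q 5.33 0.088
6 [280. 231.] fin q 0.1 0.066 dot q 0.15 0.095
54 [342. 235.] fin q 1.47 0.098 dot q 1.28 0.117
19 [284. 241.] fin q 0.12 0.043 dot q 0.19 0.07
17 [277. 242.] fin q 6.16 0.048 dot q 0.01 0.074
7 [343. 261.] fin q 2.02 0.083 dot q 1.75 0.089
217 [303. 282.] fin q 3.1 0.039 dot q 2.7 0.021
5 [335. 275.] fin q 2.36 0.072 dot q 2.05 0.07
23 [288. 315.] fin q 3.62 0.087 dot q 3.67 0.07
36 [311. 323.] fin q 3.29 0.106 dot q 3.25 0.09
2.94 [ 0.002 -0.001 -0.003] [ 0.    -0.001 -0.005]
3.0 [-0.007  0.003 -0.003] [ 0.    -0.001  0.071]
```

The fin is at q≈3.10, i.e. the yellow click. Back off to the anticlockwise side, lift, and check.

>>> {"api": "apply_moves", "payload": {"linear": [[0.05, 0, 0], [0.08, 0, 0], [0.08, 0, -0.12], [0.08, 0, -0.25], [0.08, 0, -0.3]], "twist": [[0, 0, 0], [0, 0, 0], [0, 0, 0], [0, 0, 0], [0, 0, 0]], "fingers": [1, 1, 1, 1, 1]}}

```text
time_s: 4.83
tool_pos: [0.5577, -0.1355, 0.1828]
tcp_rot: [3.118, 0.364, 0.007]
force: [-0.2, -1.1, 0.5]
finger_gap: 0.0004
grasp_force: 0.0
```

```bash
python3 -c "
from go import *
p,R0=now();print(p)
print(*num(np.array([.5433,.0508,.15]),R0,p,R0))"
```

```text
[ 0.55771915 -0.13550906  0.18282883]
[ 0.096 -0.616  0.108] [0. 0. 0.]
```

>>> {"api": "apply_moves", "payload": {"linear": [[0.095, -0.616, 0.03], [0.095, -0.616, 0.06], [0.095, -0.616, 0.1], [0.095, -0.616, 0.1], [0.095, -0.616, 0.1]], "twist": [[0, 0, 0], [0, 0, 0], [0, 0, 0], [0, 0, 0], [0, 0, 0]], "fingers": [1, 1, 1, 1, 1]}}

```text
time_s: 5.25
tool_pos: [0.5419, 0.0546, 0.1482]
tcp_rot: [-3.12, -0.366, 0.0]
force: [1.2, -0.2, -0.7]
finger_gap: 0.0003
grasp_force: 0.0
```

```bash
python3 -c "
from go import *
import cv2
from bench import snapshot
p,R0=now();print(p)
print(*num(np.array([.5433,.0508,.093]),R0,p,R0))
s,_=snapshot('side');t,_=snapshot('top')
cv2.imwrite('pics/mix3.png',np.hstack([cv2.resize(s[120:330,180:460],(400,300)),cv2.resize(t[170:320,260:460],(400,300))]))"
```

```text
[0.54188251 0.05458309 0.1482011 ]
[0.002 0.013 0.184] [0. 0. 0.]
```

View pics/mix3.png

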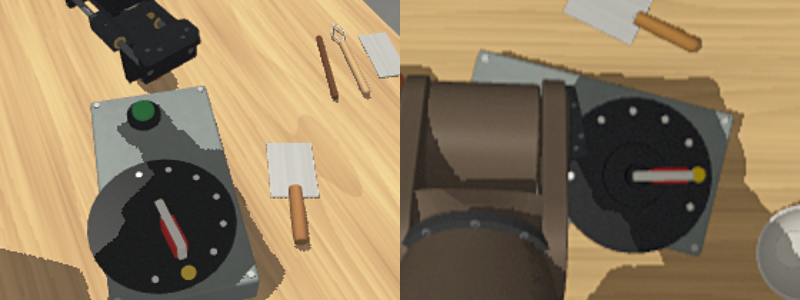

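The top view (right) shows the pointer aimed straight at the yellow dot (698,174). The side view agrees, and the fingers are above the button. I'll come down.

>>> {"api": "apply_moves", "payload": {"linear": [[0.002, 0.005, 0.08], [0.002, 0.005, 0.15], [0.002, 0.005, 0.15], [0.002, 0.005, 0.15]], "twist": [[0, 0, 0], [0, 0, 0], [0, 0, 0], [0, 0, 0]], "fingers": [1, 1, 1, 1]}}

```text
time_s: 5.68
tool_pos: [0.5436, 0.0493, 0.1034]
tcp_rot: [-3.121, -0.357, 0.002]
force: [0.2, -0.7, 0.4]
finger_gap: 0.0007
grasp_force: 0.0
```

```bash
python3 -c "
from go import *
p,R0=now();print(p)
print(*num(np.array([.5433,.0508,.085]),R0,p,R0))"
```

```text
[0.54359557 0.04928425 0.10340641]
[ 0.    -0.005  0.061] [0. 0. 0.]
```

>>> {"api": "apply_moves", "payload": {"linear": [[0, -0.004, 0.03], [0, -0.004, 0.045], [0, -0.004, 0.053], [0, -0.004, 0.061], [0, -0.004, 0.061]], "twist": [[0, 0, 0], [0, 0, 0], [0, 0, 0], [0, 0, 0], [0, 0, 0]], "fingers": [1, 1, 1, 1, 1]}}

```text
time_s: 6.1
tool_pos: [0.5438, 0.0507, 0.0855]
tcp_rot: [3.122, 0.353, 0.002]
force: [1.7, -0.5, 4.8]
finger_gap: 0.0006
grasp_force: 2.3
```

Force is 4.8 N, so nearly bottomed. Press 2 mm more to be sure of full travel.

>>> {"api": "apply_moves", "payload": {"linear": [[0, 0, 0.004], [0, 0, 0.007], [0, 0, 0.007], [0, 0, 0.007]], "twist": [[0, 0, 0], [0, 0, 0], [0, 0, 0], [0, 0, 0]], "fingers": [1, 1, 1, 1]}}

```text
time_s: 6.43
tool_pos: [0.5438, 0.0507, 0.085]
tcp_rot: [3.121, 0.353, 0.004]
force: [-4.0, -1.1, 21.0]
finger_gap: 0.0004
grasp_force: 10.7
```

The button is bottomed out (21 N at TCP z 85 mm, as expected). I'll lift straight up and away.

>>> {"api": "apply_moves", "payload": {"linear": [[0, 0, -0.04], [0, 0, -0.13], [0, 0, -0.26], [0, 0, -0.4], [0, 0, -0.5]], "twist": [[0, 0, 0], [0, 0, 0], [0, 0, 0], [0, 0, 0], [0, 0, 0]], "fingers": [1, 1, 1, 1, 1]}}

```text
time_s: 6.85
tool_pos: [0.5432, 0.0508, 0.2363]
tcp_rot: [3.122, 0.353, 0.003]
force: [-0.3, -0.4, 0.5]
finger_gap: 0.0005
grasp_force: 0.0
```

>>> {"api": "apply_moves", "payload": {"linear": [[0, -0.13, 0], [0, -0.26, 0], [0, -0.4, 0], [0, -0.5, 0], [0, -0.5, 0]], "twist": [[0, 0, 0], [0, 0, 0], [0, 0, 0], [0, 0, 0], [0, 0, 0]], "fingers": [1, 1, 1, 1, 1]}}

```text
time_s: 7.27
tool_pos: [0.5081, 0.2011, 0.2333]
tcp_rot: [-3.12, -0.359, 0.001]
force: [0.8, 0.7, 0.7]
finger_gap: 0.0006
grasp_force: 0.0
```

```bash
python3 -c "
import cv2
from bench import snapshot
t,_=snapshot('top');cv2.imwrite('pics/end.png',t)"
```

```text
(no output)
```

View pics/end.png

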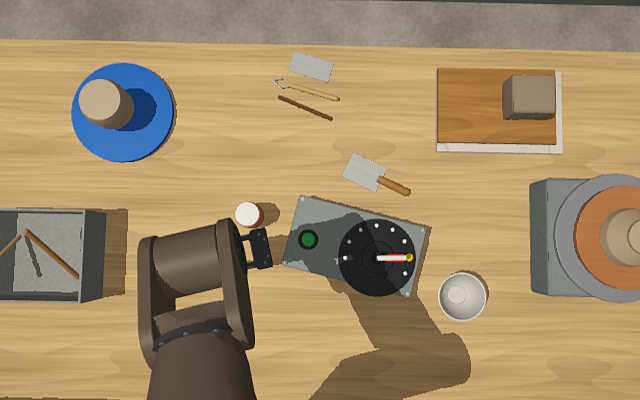

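The pointer lies at the yellow dot (409,257). The jar (248,214), bowl (462,296) and scraper (375,175) are where they were, and the arm is clear. Handing in.

```bash
python3 -c "
from bench import bot
print(bot.finish_job())"
```

```text
the job is handed in; nothing more can be done
None
```

I pushed the selector from its anticlockwise side to the yellow-dot click, pressed start fully down and released it, and handed the job in at about 7.3 s with the arm clear and the bowl, jar and scraper where they were.

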